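# Hold the collet chuck up to the work lamp

### The arm

A 6-joint arm with a two-finger parallel gripper is mounted at the origin on the work surface; the furniture and walls round the work are solid. World frame = base frame: x ahead of the robot, y to its left, z up, the work surface at z = 0. Lengths are in m, angles in rad, forces in N, time in s.
With the tool pointing down it reaches from about 0.35 to 0.975 m from the base axis. Payload 4.9 kg.
Tool frame: the origin (TCP) lies at the very end of the fingers, on their centre line; the grasp point (between the pads) lies 19 mm behind it; z points along the fingers, y is the line along which they close (so a half turn about z gives the same grasp; the last joint's range is limited). The gripper opens to 85 mm and grips with 20 to 120 N. Pads are 22 mm wide; open, the fingers measure 114 mm over their backs; the gripper's body (76 mm by 85 mm) begins 54 mm behind the grasp point. The pads swing forward as they close: fully open they stand 13 mm farther back than shut.
Start: joints at [-1.239, 0.053, 1.613, -0, 1.476, -0.119], TCP at [0.272, -0.563, 0.231] pointing down, gripper open.
Joint ranges: [-3.01, 3.01], [-1.01, 2.22], [0.06, 2.58], [-1.02, 4.17], [0.09, 2.62], [-3.14, 3.14]. Speed limits (rad/s): [2.57, 2.57, 3.14, 3.14, 3.14, 3.14].

### API

Orientations are given as a rotation vector (axis times angle).
In Python, from station import ctrl, imaging gives the robot as it stands.
- The arm moves only by the tool play_rows, never from a script. Its argument "series" is a list of rows, each a list of 3 entries, a list of its own where there are three numbers: the opening, from 0 (shut) to 1 (fully open), then the shift along the tool's x, y, z each as a share of 0.05 m, from -1 to 1, then the turn, a rotation vector about the tool's x, y, z each as a share of 8 degrees, from -1 to 1. In form: [[grip, [dx, dy, dz], [ax, ay, az]], ...]. A call has 1 to 8 rows; each row shifts and turns the commanded pose from where the row before left it, along the tool's axes as they then stand; what a row does not reach is not made up. A row lasts 1/8 s, in which the tool goes at most 62.5 mm and 10.7 degrees, less where a joint would pass 70% of its speed; a pose out of reach is approached as far as the arm can. A call with a number of a shift or a turn outside -1 to 1 is refused whole. A call with a gripper value outside its range is refused whole. The fingers move at their own pace and stop on an object; "force" is the grip in N (left out, the last holds). Time passes only in rows, so rows that do not move let the fingers close. It gives the time, the measured TCP pose, the force, the opening and the grip force at its end, in the units of the state.
- ctrl.get_obs(): the state, without advancing time (a new reading comes with each control period).
- imaging.get_image(name): name is "side" or "top" or "wrist"; returns a dict with "color" (480x640x3 uint8, blue, green, red), "fx", "fy", "cx", "cy" (pixels), "extrinsics" (4x4, takes a point from world to camera coordinates); the wrist camera has in their place "hand_eye" (4x4, takes a point from camera to tool coordinates, whose origin is the TCP and whose axes are the flange's). Camera axes: x right, y down, z forward; pixel columns grow to the right and rows downward; lengths in m; the calibration is good to about 2 mm. A picture is of the moment at which its call begins: read the wrist's pose just before it. There is no depth.
- ctrl.finish_job(): hands the job in; it is judged then, once.
The state is a dict: "t": time; "q": joint angles; "dq": joint speeds; "effort": joint torques, N m; "tool_pos": TCP position; "tool_rot": TCP orientation; "contact_force": force on the tool from outside, world axes, zero at the start; "wrist_torque": the same for the moment, N m; "opening": finger opening in m; "grip_force": force on a finger pad.
Only numpy, scipy, OpenCV 4.12 (cv2) and the standard library are available. Lean on these libraries where they do the work, as an engineer would, in place of code of your own. Each camera call takes 0.05 s, during which the arm holds its last target. There are 200 camera calls.

### The job

The yellow work lamp has been knocked over onto its back: stand it upright on its foot where it lies and let go of it. Then take the collet chuck with the brass-coloured nut, draw it straight up until it is right out of its pocket, turn it level and hold its taper about 15 cm in front of the lamp's lit panel, roughly as high as the top of the lamp, so that I can look the taper over for wear. Finish while still holding it there, touching nothing else, and leave the other two tool holders and the micrometer where they are.

Things in the scene. Friction and masses are not known exactly. Their poses are not given: they have to be found in the camera images.
- lamp: Yellow work lamp with black rubber ends: a loose block 50 mm wide (its y), 42 mm deep (x), 150 mm tall (z), 0.2 kg. Origin: centre of its foot; z runs from foot to top; the lit white panel, middle 88 mm above the foot, is its -x face. It starts lying on its back, panel up, z level; once tipped up onto the foot the panel faces the way the foot pointed. Can be gripped anywhere across its 50 mm width.
- lamp_mid (a point): Centre of the lamp's block, half-way up (75 mm from the foot); axes as the lamp's; 21 mm above the bench while it lies.
- rack: Grey steel rack, fixed, 300 mm long (its x), 110 mm wide (y), with three orange plastic pockets in line at -95, 0 and +95 mm along its x, each holding a tool holder upright. Origin: centre of its underside on the bench. The pockets' rims are 80 mm above the bench; they are conical, 48 mm deep, open below.
- chuck_nut (a point): Grip point of the chuck to be held (brass-coloured nut), loose, about 0.4 kg, upright in any one pocket: on its axis, 122 mm above the bench, in a round grip zone 34 mm thick from 26 mm below to 20 mm above this point. Below it a flange (46 mm wide, 16 thick) rests on the pocket's rim; the stub cutter on top ends 34 mm above the point. z runs from taper to cutter, up at the start.
- chuck_taper (a point): Middle of the chuck's taper (32 to 18 mm thick, 48 long), on the axis, 66 mm below chuck_nut towards the pull stud; 56 mm above the bench in the rack. Axes as chuck_nut.
- chuck: The same chuck as a whole, 138 mm long. Origin: tip of its pull stud (104 mm below chuck_nut, 62 below the flange, so it is clear of the pocket once drawn up 62 mm); z from stud to cutter. It balances about 75 mm from the stud's tip.
- chuck_black: Neighbouring tool holder with a black nut 32 mm in diameter, standing in another pocket, 146 mm above the bench at its top; leave it. Origin at the tip of its stud.
- face_mill: Neighbouring tool holder with a dark face mill 40 mm in diameter, standing in another pocket, 132 mm above the bench at its top; leave it. Origin at the tip of its stud.
- micrometer: Micrometer, 59 x 156 x 18 mm, lying on the bench; leave it. Origin at the centre of its underside.

How it is judged:
By the outcome, as a careful person would: the job done as asked, in the order asked, and still so for the second after the job is handed in, while the arm keeps its last pose, push and grip.
It also fails if it takes over 61 s, if anything falls off the work surface, if the arm or the gripper's body presses on something with over 40 N, if the wrist force passes 120 N, or if a joint passes its speed limit or range.

## Working session

There is one attempt and no reset: what is moved stays moved. The work goes in short steps, Python scripts to look and compute and a tool call to move; the robot and the scene stay as the last step left them, time stands still between calls to the robot, and variables do not carry over. Pictures are saved under pics/ and viewed, at most 10 in all, crops included, and the job is handed in when it is done.

Besides the shell and the picture viewer there is one more tool, called after "Request:" as name(argument=value, ...) on one line, values as JSON. play_rows: Moves the arm, as the interface text tells. Shift numbers are shares of 0.05 m and turn numbers shares of 8 degrees, none past 1 either way. Its arguments: {"type":"object","properties":{"series":{"type":"array"},"force":{"type":"number"}},"required":["series"]}

```bash
mkdir -p pics; ls
python3 - <<'E'
from station import ctrl, imaging
import cv2,numpy as np
o=ctrl.get_obs();print(o['t'],o['tool_pos'],o['tool_rot'],o['opening'])
for n in ("top","side"):
    d=imaging.get_image(n);cv2.imwrite(f"pics/{n}0.png",d["color"])
    print(n,d["fx"],d["fy"],d["cx"],d["cy"],np.round(d["extrinsics"],4).tolist())
E
```

```text
pics
0.0 [ 0.27207898 -0.56197126  0.23005117] [-3.06013901e+00 -7.01659717e-01  3.53768716e-04] 0.08569364395116795
top 532.8498364070517 532.8498364070517 329.38572387334557 239.0916735518114 [[0.0092, -1.0, 0.0031, -0.034], [-0.9857, -0.0096, -0.1685, 0.5345], [0.1685, -0.0015, -0.9857, 1.0828], [0.0, 0.0, 0.0, 1.0]]
side 536.767092849801 536.767092849801 314.22990766657875 247.46693510389153 [[-0.9987, -0.049, -0.0132, 0.5334], [-0.0216, 0.6452, -0.7637, 0.1027], [0.0459, -0.7624, -0.6455, 1.2089], [0.0, 0.0, 0.0, 1.0]]
```

View pics/top0.png

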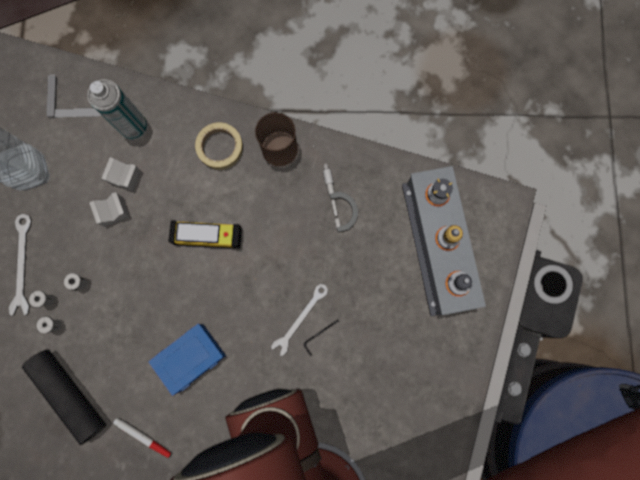

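View pics/side0.png

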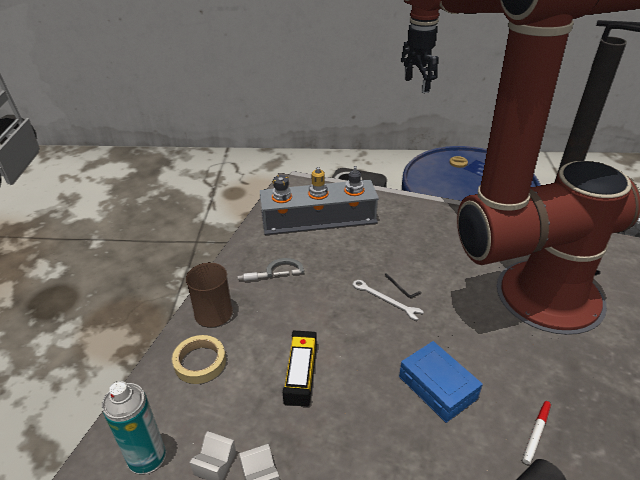

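The top view shows the lamp lying from (171,233) to (241,236). Its white panel is off-centre to the left at about (197,233), so the top points left (+y) and the foot right (-y). The brass nut is at (452,234) in the middle pocket. The side view agrees: nut at (318,180), lamp at (300,368). I'll zoom in to measure.

```bash
cat > h.py <<'E'
import cv2,numpy as np
from scipy.spatial.transform import Rotation as R
from station import ctrl,imaging
def ray(d,u,v,z):
    E=np.array(d["extrinsics"]);Rm=E[:3,:3];c=-Rm.T@E[:3,3]
    r=Rm.T@np.array([(u-d["cx"])/d["fx"],(v-d["cy"])/d["fy"],1]);return c+r*(z-c[2])/r[2]
def proj(d,p):
    E=np.array(d["extrinsics"]);q=E[:3,:3]@np.array(p)+E[:3,3]
    return np.array([d["fx"]*q[0]/q[2]+d["cx"],d["fy"]*q[1]/q[2]+d["cy"]])
def state():
    o=ctrl.get_obs();M=R.from_rotvec(o["tool_rot"]).as_matrix()
    print("t",round(o["t"],2),"pos",np.round(o["tool_pos"],4),"F",np.round(o["contact_force"],1),"op",round(o["opening"],4),"q",np.round(o["q"],2));print(np.round(M,3).tolist());return o,M
E
python3 - <<'E'
from h import *
t=cv2.imread("pics/top0.png");s=cv2.imread("pics/side0.png")
c=lambda im,x,y,w,h:cv2.resize(im[y:y+h,x:x+w],(400,300),interpolation=cv2.INTER_CUBIC)
m=np.vstack([np.hstack([c(t,155,200,100,75),c(t,390,155,200,150)]),np.hstack([c(s,250,325,100,75),c(s,250,150,140,105)])])
cv2.imwrite("pics/m.png",m)
# yellow blobs and white panel
for n,im in(("top",t),("side",s)):
    d=imaging.get_image(n)
    hsv=cv2.cvtColor(im,cv2.COLOR_BGR2HSV)
    mk=cv2.inRange(hsv,(18,140,90),(35,255,255))
    k,_,st,ce=cv2.connectedComponentsWithStats(mk)
    for i in range(1,k):
        if st[i,4]>25: print(n,st[i],ce[i].round(1),ray(d,*ce[i],.042).round(3),ray(d,*ce[i],.13).round(3))
E
```

```text
top [175 225  58  22 378] [216.7 237.5] [0.536 0.21  0.042] [0.521 0.192 0.13 ]
side [312 170  12  16 133] [317.4 178.2] [ 0.544 -0.393  0.042] [ 0.537 -0.257  0.13 ]
side [289 337  26  52 321] [304.4 351. ] [0.542 0.219 0.042] [0.535 0.29  0.13 ]
side [284 364   5  23  27] [286.4 375.6] [0.572 0.278 0.042] [0.562 0.343 0.13 ]
side [126 423  10   8  59] [130.5 426.7] [0.829 0.394 0.042] [0.792 0.446 0.13 ]
```

View pics/m.png

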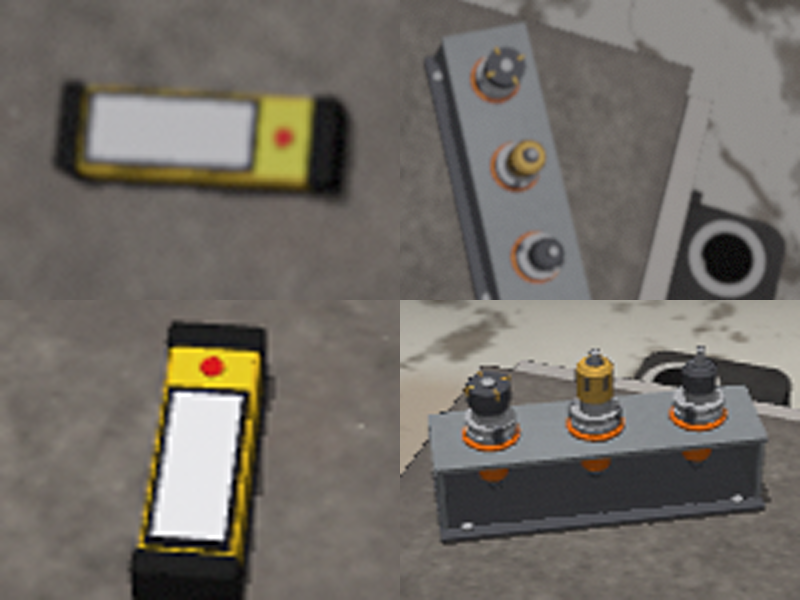

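Lamp panel centre is at top pixel (197.3,232.8), red dot at (226,234.5). Cutter tip is at top (455.5,232.5) and side (318.2,169.2). The pocket rims are at top (438,195), (448.5,237.5) and (459,283).

Run:
```python
from h import *
from scipy.optimize import least_squares
T=imaging.get_image("top");S=imaging.get_image("side")
P=lambda x,y:(155+x/4,200+y/4); Q=lambda x,y:(250+x/4,325+(y-300)/4)
cs=[ray(T,*P(*c),.042) for c in((88,95),(254,100),(250,168),(85,160))]
print("panel top",np.round(cs,3).tolist(),np.mean(cs,0).round(4))
cs2=[ray(S,*Q(*c),.042) for c in((172,391),(246,391),(222,545),(150,540))]
print("panel side",np.round(cs2,3).tolist(),np.mean(cs2,0).round(4))
for c in(cs,cs2):
    e=[np.linalg.norm(c[i]-c[(i+1)%4]).round(3) for i in range(4)];print(e)
print("dots",ray(T,*P(284,138),.042).round(4),ray(S,*Q(212,366),.042).round(4))
print("tip z.156",ray(T,455.5,232.5,.156).round(4),ray(S,318.2,169.2,.156).round(4))
for u in((438,195),(448.5,237.5),(459,283)):print("rim top",ray(T,*u,.08).round(4))
for u in((491,433),(595,422),(698,413)):print("rim side",ray(S,250+(u[0]-400)/2.857,150+(u[1]-300)/2.857,.08).round(4))
```

```text
panel top [[0.565, 0.296, 0.042], [0.564, 0.208, 0.042], [0.527, 0.208, 0.042], [0.53, 0.296, 0.042]] [0.5465 0.252  0.042 ]
panel side [[0.565, 0.212, 0.042], [0.529, 0.211, 0.042], [0.535, 0.3, 0.042], [0.568, 0.299, 0.042]] [0.5489 0.2554 0.042 ]
[np.float64(0.089), np.float64(0.037), np.float64(0.088), np.float64(0.035)]
[np.float64(0.036), np.float64(0.089), np.float64(0.033), np.float64(0.087)]
dots [0.5431 0.1909 0.042 ] [0.5461 0.1959 0.042 ]
tip z.156 [ 0.531  -0.2699  0.156 ] [ 0.5348 -0.257   0.156 ]
rim top [ 0.6242 -0.2542  0.08  ]
rim top [ 0.5346 -0.2736  0.08  ]
rim top [ 0.4413 -0.2922  0.08  ]
rim side [ 0.628  -0.2454  0.08  ]
rim side [ 0.5357 -0.2655  0.08  ]
rim side [ 0.4428 -0.2827  0.08  ]
```

```bash
cat >> h.py <<'E'
def plan(p,Rm,n,quiet=False):
    "rows from measured pose to TCP p, matrix Rm, n rows, straight and even"
    o,M=state();p0=np.array(o["tool_pos"]);w=R.from_matrix(M.T@Rm).as_rotvec()
    dp=(np.array(p)-p0)/n;a=np.rad2deg(w/n)/8
    print("world shift",(dp*n).round(4),"turn deg",np.rad2deg(w).round(1),"turn/row",a.round(2))
    C=M.copy()
    for i in range(n):
        print((C.T@dp/.05).round(2).tolist(),a.round(2).tolist());C=C@R.from_rotvec(w/n).as_matrix()
def frame(y,z):
    z=np.array(z,float);z/=np.linalg.norm(z);y=np.array(y,float);y-=z*(y@z);y/=np.linalg.norm(y)
    return np.column_stack([np.cross(y,z),y,z])
D=np.array([.038,.9993,0]);W=np.array([.9993,-.038,0]);Z=np.array([0,0,1.])
E
python3 - <<'E'
from h import *
Rm=frame(W,-D-Z); g=np.array([.547,.252,.15])
plan(g+.019*Rm[:,2],Rm,22)
E
```

```text
t 0.3 pos [ 0.2722 -0.5624  0.2309] F [ 0.3 -0.4 -0.8] op 0.0854 q [-1.24  0.05  1.61  0.    1.48 -0.12]
[[0.9, 0.436, -0.0], [0.436, -0.9, 0.001], [0.0, -0.001, -1.0]]
world shift [ 0.2743  0.8009 -0.0943] turn deg [-24.3 -40.5 -58.6] turn/row [-0.14 -0.23 -0.33]
[0.54, -0.55, 0.09] [-0.14, -0.23, -0.33]
[0.57, -0.52, 0.06] [-0.14, -0.23, -0.33]
[0.59, -0.5, 0.03] [-0.14, -0.23, -0.33]
[0.62, -0.47, 0.0] [-0.14, -0.23, -0.33]
[0.64, -0.44, -0.03] [-0.14, -0.23, -0.33]
[0.66, -0.41, -0.06] [-0.14, -0.23, -0.33]
[0.67, -0.38, -0.09] [-0.14, -0.23, -0.33]
[0.69, -0.34, -0.11] [-0.14, -0.23, -0.33]
[0.7, -0.31, -0.14] [-0.14, -0.23, -0.33]
[0.7, -0.27, -0.17] [-0.14, -0.23, -0.33]
[0.71, -0.24, -0.2] [-0.14, -0.23, -0.33]
[0.71, -0.2, -0.23] [-0.14, -0.23, -0.33]
[0.71, -0.16, -0.25] [-0.14, -0.23, -0.33]
[0.71, -0.12, -0.28] [-0.14, -0.23, -0.33]
[0.71, -0.08, -0.3] [-0.14, -0.23, -0.33]
[0.7, -0.04, -0.33] [-0.14, -0.23, -0.33]
[0.69, -0.01, -0.35] [-0.14, -0.23, -0.33]
[0.68, 0.03, -0.37] [-0.14, -0.23, -0.33]
[0.66, 0.07, -0.39] [-0.14, -0.23, -0.33]
[0.65, 0.11, -0.41] [-0.14, -0.23, -0.33]
[0.63, 0.15, -0.43] [-0.14, -0.23, -0.33]
[0.61, 0.19, -0.45] [-0.14, -0.23, -0.33]
```

Request:
play_rows(series=[[1,[0.54,-0.55,0.09],[-0.14,-0.23,-0.33]],[1,[0.57,-0.52,0.06],[-0.14,-0.23,-0.33]],[1,[0.59,-0.5,0.03],[-0.14,-0.23,-0.33]],[1,[0.62,-0.47,0],[-0.14,-0.23,-0.33]],[1,[0.64,-0.44,-0.03],[-0.14,-0.23,-0.33]],[1,[0.66,-0.41,-0.06],[-0.14,-0.23,-0.33]],[1,[0.67,-0.38,-0.09],[-0.14,-0.23,-0.33]],[1,[0.69,-0.34,-0.11],[-0.14,-0.23,-0.33]]])

```text
t: 1.3
tool_pos: [0.3727, -0.2695, 0.1966]
tool_rot: [2.671, 1.166, -0.315]
contact_force: [0.2, 0.5, -0.0]
opening: 0.0851
grip_force: 0.0
```

Request:
play_rows(series=[[1,[0.7,-0.31,-0.14],[-0.14,-0.23,-0.33]],[1,[0.7,-0.27,-0.17],[-0.14,-0.23,-0.33]],[1,[0.71,-0.24,-0.2],[-0.14,-0.23,-0.33]],[1,[0.71,-0.2,-0.23],[-0.14,-0.23,-0.33]],[1,[0.71,-0.16,-0.25],[-0.14,-0.23,-0.33]],[1,[0.71,-0.12,-0.28],[-0.14,-0.23,-0.33]],[1,[0.71,-0.08,-0.3],[-0.14,-0.23,-0.33]],[1,[0.7,-0.04,-0.33],[-0.14,-0.23,-0.33]]])

```text
t: 2.3
tool_pos: [0.4738, 0.0211, 0.1618]
tool_rot: [2.196, 1.522, -0.579]
contact_force: [-0.2, -0.5, -0.3]
opening: 0.0854
grip_force: 0.0
```

Run:
```python
from h import *
Rm=frame(W,-D-Z); g=np.array([.547,.252,.15])
plan(g+.019*Rm[:,2],Rm,8)
```

```text
t 2.3 pos [0.4738 0.0211 0.1618] F [-0.2 -0.5 -0.3] op 0.0854 q [ 0.19 -0.07  1.93 -0.54  1.53  0.64]
[[0.319, 0.942, -0.105], [0.774, -0.323, -0.545], [-0.547, 0.092, -0.832]]
world shift [ 0.0726  0.2174 -0.0253] turn deg [ -6.5 -10.8 -16.3] turn/row [-0.1  -0.17 -0.26]
[0.51, -0.01, -0.26] [-0.1, -0.17, -0.26]
[0.51, 0.01, -0.27] [-0.1, -0.17, -0.26]
[0.5, 0.03, -0.29] [-0.1, -0.17, -0.26]
[0.49, 0.06, -0.3] [-0.1, -0.17, -0.26]
[0.48, 0.08, -0.31] [-0.1, -0.17, -0.26]
[0.47, 0.1, -0.32] [-0.1, -0.17, -0.26]
[0.46, 0.12, -0.33] [-0.1, -0.17, -0.26]
[0.45, 0.14, -0.34] [-0.1, -0.17, -0.26]
```

Run:
```python
from h import *
Rm=frame(W,-D*np.tan(np.deg2rad(27))-Z); g=np.array([.547,.252,.12])
plan(g+.019*Rm[:,2],Rm,8)
```

```text
t 2.3 pos [0.4738 0.0211 0.1618] F [-0.2 -0.5 -0.3] op 0.0854 q [ 0.19 -0.07  1.93 -0.54  1.53  0.64]
[[0.319, 0.942, -0.105], [0.774, -0.323, -0.545], [-0.547, 0.092, -0.832]]
world shift [ 0.0728  0.2222 -0.0588] turn deg [ -3.9   7.1 -17.2] turn/row [-0.06  0.11 -0.27]
[0.57, -0.02, -0.2] [-0.06, 0.11, -0.27]
[0.57, 0.0, -0.19] [-0.06, 0.11, -0.27]
[0.57, 0.02, -0.18] [-0.06, 0.11, -0.27]
[0.58, 0.05, -0.17] [-0.06, 0.11, -0.27]
[0.58, 0.07, -0.16] [-0.06, 0.11, -0.27]
[0.58, 0.09, -0.15] [-0.06, 0.11, -0.27]
[0.57, 0.12, -0.14] [-0.06, 0.11, -0.27]
[0.57, 0.14, -0.13] [-0.06, 0.11, -0.27]
```

Request:
play_rows(series=[[1,[0.57,-0.02,-0.2],[-0.06,0.11,-0.27]],[1,[0.57,0,-0.19],[-0.06,0.11,-0.27]],[1,[0.57,0.02,-0.18],[-0.06,0.11,-0.27]],[1,[0.58,0.05,-0.17],[-0.06,0.11,-0.27]],[1,[0.58,0.07,-0.16],[-0.06,0.11,-0.27]],[1,[0.58,0.09,-0.15],[-0.06,0.11,-0.27]],[1,[0.57,0.12,-0.14],[-0.06,0.11,-0.27]],[1,[0.57,0.14,-0.13],[-0.06,0.11,-0.27]]])

```text
t: 3.3
tool_pos: [0.5468, 0.2426, 0.1018]
tool_rot: [1.999, 1.928, -0.481]
contact_force: [-0.1, -1.0, -1.0]
opening: 0.0855
grip_force: 0.0
```

Run:
```python
from h import *
Rm=frame(W,-D*np.tan(np.deg2rad(27))-Z); g=np.array([.547,.252,.025])
plan(g+.019*Rm[:,2],Rm,6)
d=imaging.get_image("wrist");cv2.imwrite("pics/w1.png",d["color"])
```

```text
t 3.3 pos [0.5468 0.2426 0.1018] F [-0.1 -1.  -1. ] op 0.0855 q [ 0.48  0.28  1.63 -0.41  1.48  0.6 ]
[[0.032, 0.999, -0.019], [0.891, -0.037, -0.452], [-0.453, -0.002, -0.892]]
world shift [-0.0001  0.0008 -0.0937] turn deg [-0.1 -0.1  0.1] turn/row [-0. -0.  0.]
[0.14, 0.0, 0.28] [-0.0, -0.0, 0.0]
[0.14, -0.0, 0.28] [-0.0, -0.0, 0.0]
[0.14, -0.0, 0.28] [-0.0, -0.0, 0.0]
[0.14, -0.0, 0.28] [-0.0, -0.0, 0.0]
[0.14, -0.0, 0.28] [-0.0, -0.0, 0.0]
[0.14, -0.0, 0.28] [-0.0, -0.0, 0.0]
```

View pics/w1.png

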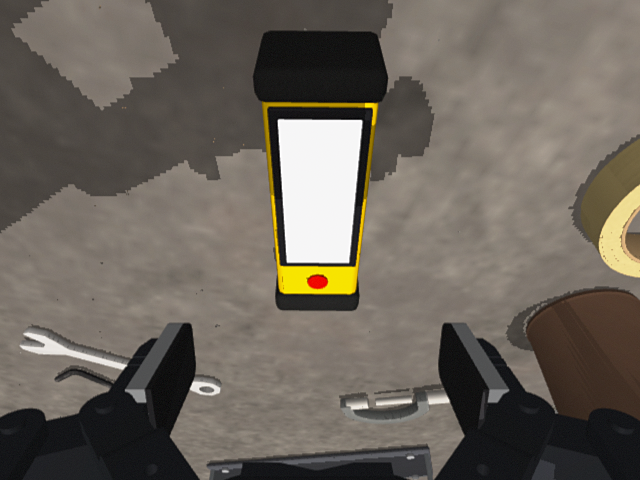

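The wrist view shows the lamp centred between the fingers, its centre column at about 319 and the fingers at 165 and 470. The panel and top end are on the +y side, as expected. I'll descend and grip.

Request:
play_rows(series=[[1,[0.14,0,0.28],[0,0,0]],[1,[0.14,0,0.28],[0,0,0]],[1,[0.14,0,0.28],[0,0,0]],[1,[0.14,0,0.28],[0,0,0]],[1,[0.14,0,0.28],[0,0,0]],[1,[0.14,0,0.27],[0,0,0]],[1,[0,0,0],[0,0,0]]])

```text
t: 4.22
tool_pos: [0.5452, 0.2405, 0.0068]
tool_rot: [2.0, 1.927, -0.486]
contact_force: [-1.1, -0.2, 0.4]
opening: 0.0853
grip_force: 0.0
```

Request:
play_rows(series=[[0.3,[0,0,0],[0,0,0]],[0.3,[0,0,0],[0,0,0]],[0.3,[0,0,0],[0,0,0]],[0.3,[0,0,0],[0,0,0]],[0.3,[0,0,0],[0,0,0]],[0.3,[0,0,0],[0,0,0]]], force=60)

```text
t: 4.97
tool_pos: [0.5473, 0.2418, 0.0098]
tool_rot: [2.0, 1.926, -0.478]
contact_force: [-0.0, 2.8, 6.0]
opening: 0.0494
grip_force: 64.3
```

Run:
```python
from h import *
o,M=state()
# lift 6 cm, then tilt 90deg about +W (d->up), keep grasp point; final grasp height .09
g=o["tool_pos"]-.019*M[:,2]; print("g",g.round(4))
R1=R.from_rotvec(W*np.pi/2).as_matrix()@M
g1=g.copy();g1[2]=.125
plan(g1+.019*R1[:,2],R1,13)
```

```text
t 4.97 pos [0.5473 0.2418 0.0098] F [-0.   2.8  6. ] op 0.0494 q [ 0.48  0.4   1.66 -0.42  1.35  0.66]
[[0.034, 0.999, -0.017], [0.891, -0.038, -0.452], [-0.453, 0.0, -0.892]]
g [0.5476 0.2503 0.0267]
t 4.97 pos [0.5473 0.2418 0.0098] F [-0.   2.8  6. ] op 0.0494 q [ 0.48  0.4   1.66 -0.42  1.35  0.66]
[[0.034, 0.999, -0.017], [0.891, -0.038, -0.452], [-0.453, 0.0, -0.892]]
world shift [0.001  0.0255 0.1066] turn deg [ 0. 90.  0.] turn/row [0.   0.87 0.  ]
[-0.04, 0.0, -0.16] [0.0, 0.87, 0.0]
[-0.02, 0.0, -0.17] [0.0, 0.87, 0.0]
[0.0, 0.0, -0.17] [0.0, 0.87, 0.0]
[0.02, 0.0, -0.17] [0.0, 0.87, 0.0]
[0.04, 0.0, -0.16] [0.0, 0.87, 0.0]
[0.06, 0.0, -0.16] [0.0, 0.87, 0.0]
[0.08, 0.0, -0.15] [0.0, 0.87, 0.0]
[0.1, 0.0, -0.14] [0.0, 0.87, 0.0]
[0.11, 0.0, -0.13] [0.0, 0.87, 0.0]
[0.13, 0.0, -0.11] [0.0, 0.87, 0.0]
[0.14, 0.0, -0.09] [0.0, 0.87, 0.0]
[0.15, 0.0, -0.08] [0.0, 0.87, 0.0]
[0.16, -0.0, -0.06] [0.0, 0.87, 0.0]
```

Request:
play_rows(series=[[0.3,[-0.23,0,-0.45],[0,0,0]],[0.3,[-0.23,0,-0.45],[0,0,0]],[0.3,[-0.23,0,-0.45],[0,0,0]],[0.3,[-0.23,0,-0.45],[0,0,0]],[0.3,[0.05,0,0],[0,0.87,0]],[0.3,[0.05,0,0],[0,0.87,0]],[0.3,[0.05,0,0],[0,0.87,0]],[0.3,[0.05,0,0],[0,0.87,0]]])

```text
t: 5.98
tool_pos: [0.5472, 0.2505, 0.1087]
tool_rot: [-2.253, -2.17, -0.021]
contact_force: [-0.3, -0.4, -2.8]
opening: 0.0494
grip_force: 63.6
```

Request:
play_rows(series=[[0.3,[0.05,0,0],[0,0.87,0]],[0.3,[0.05,0,0],[0,0.87,0]],[0.3,[0.05,0,0],[0,0.87,0]],[0.3,[0.05,0,0],[0,0.87,0]],[0.3,[0.05,0,0],[0,0.87,0]],[0.3,[0.05,0,0],[0,0.87,0]],[0.3,[0.05,0,0],[0,0.87,0]],[0.3,[0.05,0,0],[0,0.87,0]]])

```text
t: 6.98
tool_pos: [0.5479, 0.2674, 0.1166]
tool_rot: [-1.657, -1.599, -0.896]
contact_force: [-0.1, -0.4, -1.9]
opening: 0.0492
grip_force: 63.7
```

Run:
```python
from h import *
o,M=state()
print("g",(o["tool_pos"]-.019*M[:,2]).round(4),"z angle",np.degrees(np.arctan2(M[1,2],-M[2,2])))
s=[imaging.get_image(n)["color"] for n in("side","wrist")]
cv2.imwrite("pics/s2.png",np.hstack([cv2.resize(s[0][200:440,180:420],(400,400)),cv2.resize(s[1],(400,300))[:,:]if 0 else cv2.copyMakeBorder(cv2.resize(s[1],(400,300)),0,100,0,0,0)]))
```

```text
t 6.97 pos [0.5479 0.2674 0.1166] F [-0.1 -0.4 -1.9] op 0.0492 q [-0.07  0.13  1.97  1.04  1.32 -0.47]
[[0.019, 0.999, 0.032], [0.548, -0.037, 0.835], [0.836, 0.002, -0.549]]
g [0.5473 0.2515 0.127 ] z angle 56.695998811201726
```

View pics/s2.png

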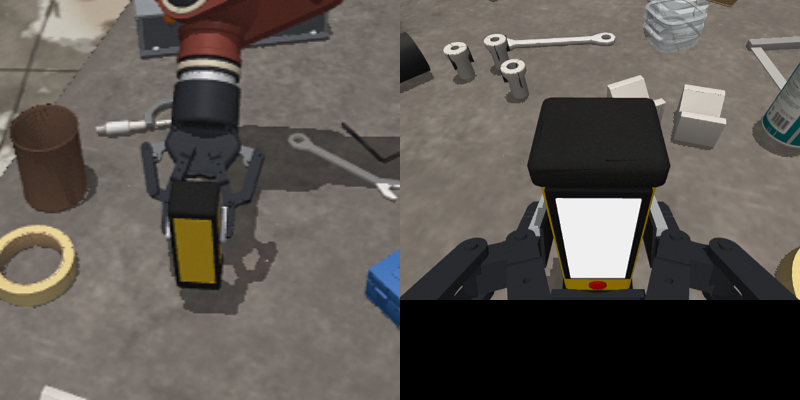

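The lamp is in the grip, nearly upright with its panel facing the hand (-y). About 6.4° of turn is left, then I'll lower it.

Request:
play_rows(series=[[0.3,[0.05,0,0],[0,0.8,0]],[0.3,[0,0,0],[0,0,0]],[0.3,[-0.25,0,0.03],[0,0,0]],[0.3,[-0.25,0,0.03],[0,0,0]],[0.3,[-0.2,0,0.03],[0,0,0]],[0.3,[0,0,0],[0,0,0]],[0.3,[0,0,0],[0,0,0]]])

```text
t: 7.95
tool_pos: [0.5472, 0.2573, 0.0841]
tool_rot: [-1.583, -1.522, -0.967]
contact_force: [0.8, -0.5, -1.6]
opening: 0.0493
grip_force: 63.7
```

Run:
```python
from h import *
o,M=state()
print("g",(o["tool_pos"]-.019*M[:,2]).round(4),"z angle",np.degrees(np.arctan2(M[1,2],-M[2,2])))
print("down 1mm",(M.T@[0,0,-.001]/.05).round(3))
```

```text
t 7.95 pos [0.5472 0.2573 0.0841] F [ 0.8 -0.5 -1.6] op 0.0493 q [-0.12  0.24  1.97  1.14  1.36 -0.61]
[[0.019, 0.999, 0.033], [0.454, -0.038, 0.89], [0.891, -0.002, -0.455]]
g [0.5466 0.2404 0.0927] z angle 62.94615548417671
down 1mm [-0.018  0.     0.009]
```

Expected gap is about 7 mm, so I'll lower it in small steps.

Request:
play_rows(series=[[0.3,[-0.072,0,0.036],[0,0,0]],[0.3,[0,0,0],[0,0,0]]])

```text
t: 8.2
tool_pos: [0.547, 0.2573, 0.0798]
tool_rot: [-1.583, -1.522, -0.967]
contact_force: [0.7, 0.3, -1.6]
opening: 0.0492
grip_force: 63.7
```

Request:
play_rows(series=[[0.3,[-0.036,0,0.018],[0,0,0]],[0.3,[0,0,0],[0,0,0]]])

```text
t: 8.45
tool_pos: [0.5473, 0.2573, 0.0783]
tool_rot: [-1.582, -1.522, -0.968]
contact_force: [0.2, 0.9, -0.4]
opening: 0.0493
grip_force: 63.9
```

Request:
play_rows(series=[[0.3,[-0.02,0,0.01],[0,0,0]],[0.3,[0,0,0],[0,0,0]]])

```text
t: 8.7
tool_pos: [0.5473, 0.2574, 0.0783]
tool_rot: [-1.58, -1.521, -0.969]
contact_force: [-4.1, -1.7, 5.9]
opening: 0.0488
grip_force: 64.6
```

Run:
```python
from h import *
o,M=state(); print(o["wrist_torque"])
s=imaging.get_image("side")["color"]
cv2.imwrite("pics/s3.png",cv2.resize(s[220:420,200:440],(720,600),interpolation=cv2.INTER_CUBIC))
```

```text
t 8.7 pos [0.5473 0.2574 0.0783] F [-4.1 -1.7  5.9] op 0.0488 q [-0.12  0.25  1.97  1.14  1.36 -0.62]
[[0.018, 0.999, 0.033], [0.452, -0.037, 0.891], [0.892, -0.001, -0.453]]
[0.05510876 0.2683118  0.37537893]
```

View pics/s3.png

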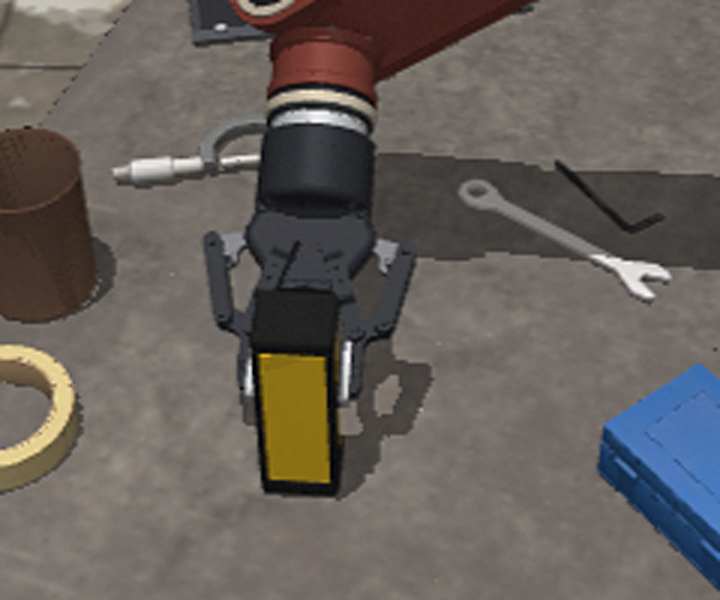

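The lamp stands on its foot, with contact at 6 N. I'll release it and back off along the tool.

Request:
play_rows(series=[[0.62,[0,0,0],[0,0,0]],[0.7,[0,0,0],[0,0,0]],[0.9,[0,0,0],[0,0,0]],[0.9,[0,0,0],[0,0,0]],[0.9,[0,0,-0.3],[0,0,0]],[0.9,[0,0,-0.7],[0,0,0]],[0.9,[0,0,-0.9],[0,0,0]],[0.9,[0,0,-0.9],[0,0,0]]], force=30)

```text
t: 9.75
tool_pos: [0.5423, 0.1308, 0.1416]
tool_rot: [-1.583, -1.522, -0.968]
contact_force: [0.7, -0.4, -0.2]
opening: 0.0769
grip_force: 0.0
```

Run:
```python
from h import *
o,M=state()
# nut approach: fingers close along rack x; tool down leaning so hand is on +y side? start with vertical
a=np.deg2rad(11.7);X=np.array([np.cos(a),np.sin(a),0])
Rm=frame(X,-Z); c=np.array([.534,-.268,.25])
plan(c,Rm,16)
d=imaging.get_image("wrist");T=imaging.get_image("top")["color"]
cv2.imwrite("pics/w4.png",np.hstack([cv2.resize(d["color"],(400,300)),cv2.resize(T[150:300,120:320],(400,300))]))
```

```text
t 9.75 pos [0.5423 0.1308 0.1416] F [ 0.7 -0.4 -0.2] op 0.0769 q [-0.35  0.15  1.95  1.01  1.58 -0.61]
[[0.019, 0.999, 0.034], [0.455, -0.039, 0.89], [0.89, -0.001, -0.455]]
t 9.75 pos [0.5423 0.1308 0.1416] F [ 0.7 -0.4 -0.2] op 0.0769 q [-0.35  0.15  1.95  1.01  1.58 -0.61]
[[0.019, 0.999, 0.034], [0.455, -0.039, 0.89], [0.89, -0.001, -0.455]]
world shift [-0.0083 -0.3988  0.1084] turn deg [  7.6 -62.6 -12.5] turn/row [ 0.06 -0.49 -0.1 ]
[-0.11, 0.01, -0.51] [0.06, -0.49, -0.1]
[-0.14, 0.0, -0.5] [0.06, -0.49, -0.1]
[-0.17, -0.0, -0.49] [0.06, -0.49, -0.1]
[-0.21, -0.01, -0.47] [0.06, -0.49, -0.1]
[-0.24, -0.02, -0.46] [0.06, -0.49, -0.1]
[-0.27, -0.02, -0.44] [0.06, -0.49, -0.1]
[-0.3, -0.03, -0.42] [0.06, -0.49, -0.1]
[-0.33, -0.04, -0.4] [0.06, -0.49, -0.1]
[-0.35, -0.05, -0.38] [0.06, -0.49, -0.1]
[-0.38, -0.05, -0.35] [0.06, -0.49, -0.1]
[-0.4, -0.06, -0.32] [0.06, -0.49, -0.1]
[-0.42, -0.07, -0.3] [0.06, -0.49, -0.1]
[-0.44, -0.08, -0.27] [0.06, -0.49, -0.1]
[-0.45, -0.09, -0.23] [0.06, -0.49, -0.1]
[-0.47, -0.1, -0.2] [0.06, -0.49, -0.1]
[-0.48, -0.1, -0.17] [0.06, -0.49, -0.1]
```

View pics/w4.png

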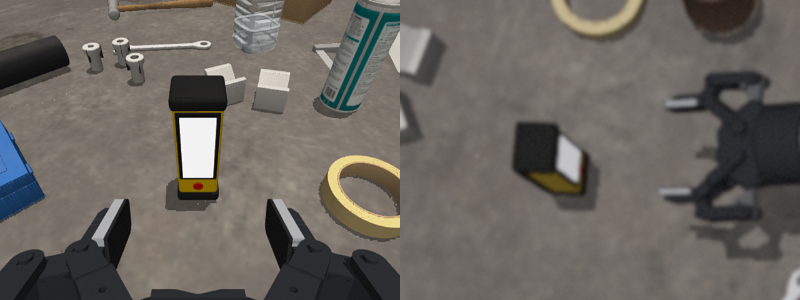

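The lamp stands freely with its lit panel facing -y. Its top is at about top pixel (189,224). Next is the chuck: hover above it with a 27° lean.

```bash
cat >> h.py <<'E'
_a=np.deg2rad(11.7);X=np.array([np.cos(_a),np.sin(_a),0]);Y=np.array([-np.sin(_a),np.cos(_a),0])
RG=frame(X,-Y*np.tan(np.deg2rad(27))-Z)
E
python3 - <<'E'
from h import *
T=imaging.get_image("top");print("lamp top",ray(T,189,223.5,.15).round(3))
g=np.array([.534,-.268,.23]);plan(g+.019*RG[:,2],RG,16)
E
```

```text
lamp top [0.545 0.242 0.15 ]
t 9.9 pos [0.544  0.1301 0.1423] F [-0.1  0.1 -0.3] op 0.0768 q [-0.35  0.15  1.95  1.01  1.58 -0.61]
[[0.017, 0.999, 0.038], [0.455, -0.042, 0.889], [0.89, 0.002, -0.456]]
world shift [-0.0083 -0.4065  0.0708] turn deg [  4.9 -89.4 -14.8] turn/row [ 0.04 -0.7  -0.12]
[-0.15, 0.01, -0.49] [0.04, -0.7, -0.12]
[-0.2, 0.01, -0.48] [0.04, -0.7, -0.12]
[-0.25, -0.0, -0.45] [0.04, -0.7, -0.12]
[-0.29, -0.01, -0.43] [0.04, -0.7, -0.12]
[-0.33, -0.01, -0.4] [0.04, -0.7, -0.12]
[-0.37, -0.02, -0.36] [0.04, -0.7, -0.12]
[-0.4, -0.03, -0.33] [0.04, -0.7, -0.12]
[-0.43, -0.04, -0.29] [0.04, -0.7, -0.12]
[-0.45, -0.05, -0.24] [0.04, -0.7, -0.12]
[-0.47, -0.06, -0.2] [0.04, -0.7, -0.12]
[-0.49, -0.06, -0.15] [0.04, -0.7, -0.12]
[-0.5, -0.07, -0.1] [0.04, -0.7, -0.12]
[-0.51, -0.08, -0.05] [0.04, -0.7, -0.12]
[-0.51, -0.09, -0.0] [0.04, -0.7, -0.12]
[-0.5, -0.1, 0.05] [0.04, -0.7, -0.12]
[-0.5, -0.11, 0.1] [0.04, -0.7, -0.12]
```

Request:
play_rows(series=[[1,[-0.15,0.01,-0.49],[0.04,-0.7,-0.12]],[1,[-0.2,0.01,-0.48],[0.04,-0.7,-0.12]],[1,[-0.25,0,-0.45],[0.04,-0.7,-0.12]],[1,[-0.29,-0.01,-0.43],[0.04,-0.7,-0.12]],[1,[-0.33,-0.01,-0.4],[0.04,-0.7,-0.12]],[1,[-0.37,-0.02,-0.36],[0.04,-0.7,-0.12]],[1,[-0.4,-0.03,-0.33],[0.04,-0.7,-0.12]],[1,[-0.43,-0.04,-0.29],[0.04,-0.7,-0.12]]])

```text
t: 10.9
tool_pos: [0.5393, -0.0715, 0.1754]
tool_rot: [-1.963, -2.166, -0.361]
contact_force: [0.1, -0.9, -0.4]
opening: 0.0853
grip_force: 0.0
```

Request:
play_rows(series=[[1,[-0.45,-0.05,-0.24],[0.04,-0.7,-0.12]],[1,[-0.47,-0.06,-0.2],[0.04,-0.7,-0.12]],[1,[-0.49,-0.06,-0.15],[0.04,-0.7,-0.12]],[1,[-0.5,-0.07,-0.1],[0.04,-0.7,-0.12]],[1,[-0.51,-0.08,-0.05],[0.04,-0.7,-0.12]],[1,[-0.51,-0.09,0],[0.04,-0.7,-0.12]],[1,[-0.5,-0.1,0.05],[0.04,-0.7,-0.12]],[1,[-0.5,-0.11,0.1],[0.04,-0.7,-0.12]]])

```text
t: 11.9
tool_pos: [0.5373, -0.2745, 0.2107]
tool_rot: [1.716, 2.14, -0.422]
contact_force: [0.1, -0.3, -0.6]
opening: 0.0854
grip_force: 0.0
```

```bash
cat >> h.py <<'E'
def wcam(d,o,M):
    H=np.array(d["hand_eye"]);B=np.eye(4);B[:3,:3]=M;B[:3,3]=o["tool_pos"];d=dict(d);d["extrinsics"]=np.linalg.inv(B@H);return d
E
python3 - <<'E'
from h import *
o,M=state();d=wcam(imaging.get_image("wrist"),o,M);np.save("w5.npy",d,allow_pickle=True)
cv2.imwrite("pics/w5.png",d["color"])
for h in(.08,.096,.142,.156):print(h,proj(d,(.534,-.268,h)).round(0))
g=np.array([.534,-.268,.23]);plan(g+.019*RG[:,2],RG,2)
E
```

```text
t 11.9 pos [ 0.5373 -0.2745  0.2107] F [ 0.1 -0.3 -0.6] op 0.0854 q [-0.42 -0.13  1.88 -0.42  1.14 -0.51]
[[-0.194, 0.976, 0.094], [0.868, 0.216, -0.448], [-0.458, -0.006, -0.889]]
0.08 [316. 125.]
0.096 [316. 141.]
0.142 [315. 195.]
0.156 [315. 215.]
t 11.95 pos [ 0.5367 -0.2753  0.2101] F [ 0.6 -0.4 -0.7] op 0.0852 q [-0.42 -0.13  1.88 -0.42  1.13 -0.51]
[[-0.195, 0.976, 0.093], [0.867, 0.216, -0.45], [-0.459, -0.007, -0.888]]
world shift [-0.0009 -0.0011  0.003 ] turn deg [-0.   0.3  0.9] turn/row [-0.    0.02  0.05]
[-0.02, -0.01, -0.02] [-0.0, 0.02, 0.05]
[-0.02, -0.01, -0.02] [-0.0, 0.02, 0.05]
```

View pics/w5.png

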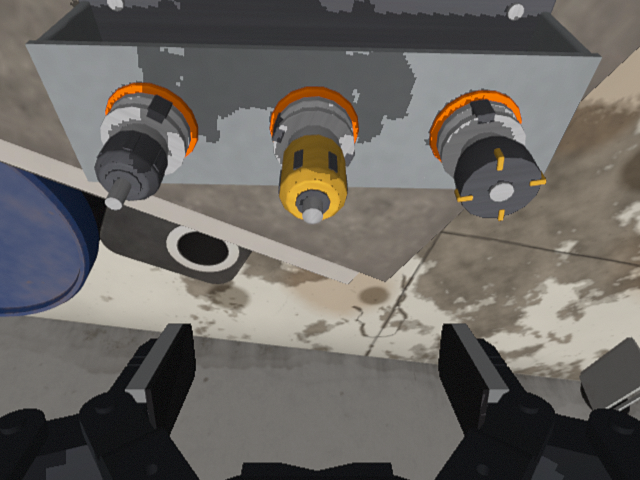

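The brass chuck's cutter tip is at (313,215) and its nut top at (314,198). My estimate predicted (315,215) and (315,195), so the position is confirmed. The neighbours at (135,165) and (500,180) are clear of the fingers.

Run:
```python
from h import *
g=np.array([.534,-.268,.124]);plan(g+.019*RG[:,2],RG,6)
```

```text
t 11.95 pos [ 0.5367 -0.2753  0.2101] F [ 0.6 -0.4 -0.7] op 0.0852 q [-0.42 -0.13  1.88 -0.42  1.13 -0.51]
[[-0.195, 0.976, 0.093], [0.867, 0.216, -0.45], [-0.459, -0.007, -0.888]]
world shift [-0.0009 -0.0011 -0.103 ] turn deg [-0.   0.3  0.9] turn/row [-0.    0.01  0.02]
[0.16, -0.0, 0.31] [-0.0, 0.01, 0.02]
[0.15, -0.0, 0.31] [-0.0, 0.01, 0.02]
[0.15, -0.0, 0.31] [-0.0, 0.01, 0.02]
[0.15, -0.0, 0.31] [-0.0, 0.01, 0.02]
[0.15, -0.0, 0.31] [-0.0, 0.01, 0.02]
[0.15, -0.0, 0.31] [-0.0, 0.01, 0.02]
```

Request:
play_rows(series=[[1,[0.15,0,0.31],[0,0.01,0.02]],[1,[0.15,0,0.31],[0,0.01,0.02]],[1,[0.15,0,0.31],[0,0.01,0.02]],[1,[0.15,0,0.31],[0,0.01,0.02]],[1,[0.15,0,0.31],[0,0.01,0.02]],[1,[0.15,0,0.31],[0,0.01,0.02]],[1,[0,0,0],[0,0,0]]])

```text
t: 12.82
tool_pos: [0.5367, -0.2761, 0.1056]
tool_rot: [1.742, 2.133, -0.41]
contact_force: [-0.8, -0.0, 0.2]
opening: 0.0851
grip_force: 0.0
```

Request:
play_rows(series=[[0.2,[0,0,0],[0,0,0]],[0.2,[0,0,0],[0,0,0]],[0.2,[0,0,0],[0,0,0]],[0.2,[0,0,0],[0,0,0]],[0.2,[0,0,0],[0,0,0]],[0.2,[0,0,0],[0,0,0]],[0.2,[0,0,0],[0,0,0]]], force=80)

```text
t: 13.7
tool_pos: [0.5377, -0.2771, 0.1095]
tool_rot: [1.74, 2.129, -0.41]
contact_force: [-4.7, 1.3, 5.0]
opening: 0.0318
grip_force: 78.7
```

Run:
```python
from h import *
o,M=state();print(o["grip_force"],"g",(o["tool_pos"]-.019*M[:,2]).round(4))
print("up 10mm",(M.T@[0,0,.01]/.05).round(3))
```

```text
t 13.7 pos [ 0.5377 -0.2771  0.1095] F [-4.7  1.3  5. ] op 0.0318 q [-0.43 -0.02  1.95 -0.45  0.97 -0.42]
[[-0.177, 0.98, 0.092], [0.876, 0.199, -0.44], [-0.45, 0.003, -0.893]]
78.70639923610725 g [ 0.536  -0.2687  0.1265]
up 10mm [-0.09   0.001 -0.179]
```

Request:
play_rows(series=[[0.2,[-0.09,0,-0.18],[0,0,0]],[0.2,[-0.09,0,-0.18],[0,0,0]],[0.2,[-0.14,0,-0.27],[0,0,0]],[0.2,[-0.18,0,-0.36],[0,0,0]],[0.2,[-0.18,0,-0.36],[0,0,0]],[0.2,[-0.18,0,-0.36],[0,0,0]],[0.2,[-0.18,0,-0.36],[0,0,0]],[0.2,[-0.18,0,-0.36],[0,0,0]]])

```text
t: 14.7
tool_pos: [0.5375, -0.2767, 0.2456]
tool_rot: [1.74, 2.129, -0.408]
contact_force: [0.4, 0.1, -3.5]
opening: 0.0319
grip_force: 79.6
```

Run:
```python
from h import *
o,M=state();g=o["tool_pos"]-.019*M[:,2];print(o["grip_force"],"g",g.round(4))
s=imaging.get_image("side");w=imaging.get_image("wrist")["color"]
cv2.imwrite("pics/s6.png",np.hstack([cv2.resize(s["color"][100:250,230:430],(400,300)),cv2.resize(w,(400,300))]))
```

```text
t 14.7 pos [ 0.5375 -0.2767  0.2456] F [ 0.4  0.1 -3.5] op 0.0319 q [-0.43 -0.16  1.84 -0.4   1.19 -0.53]
[[-0.177, 0.98, 0.093], [0.876, 0.2, -0.439], [-0.449, 0.004, -0.894]]
79.62549305957509 g [ 0.5357 -0.2684  0.2626]
```

View pics/s6.png

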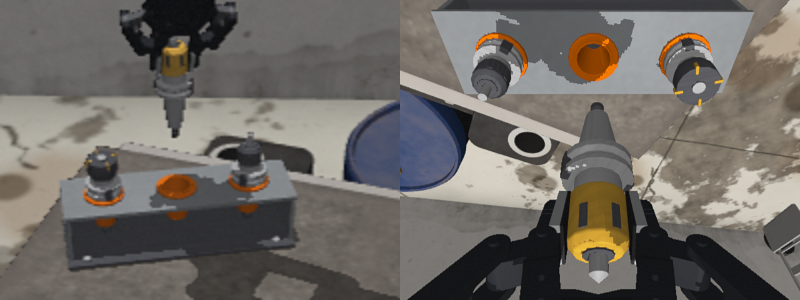

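The chuck is right out of its pocket and held upright, stud down at about (175,130) in the left half. The neighbours have not moved. I'll turn it level.

Request:
play_rows(series=[[0.2,[0.05,0,0],[0,0.9,0]],[0.2,[0.05,0,0],[0,0.9,0]],[0.2,[0.05,0,0],[0,0.9,0]],[0.2,[0.05,0,0],[0,0.9,0]],[0.2,[0.05,0,0],[0,0.9,0]],[0.2,[0.05,0,0],[0,0.9,0]],[0.2,[0.05,0,0],[0,0.9,0]],[0.2,[0.05,0,0],[0,0.9,0]]])

```text
t: 15.8
tool_pos: [0.5337, -0.2587, 0.243]
tool_rot: [-1.697, -2.079, -0.475]
contact_force: [-0.5, 0.5, -4.5]
opening: 0.0318
grip_force: 79.8
```

```bash
cat >> h.py <<'E'
def goal(az,Tp=np.array([.5395,.071,.150]),lean=26.6,L=.0615):
    u=np.array([np.cos(np.radians(az)),np.sin(np.radians(az)),0]);v=np.array([u[1],-u[0],0])
    l=np.radians(lean);Rm=frame(v,u*np.cos(l)-Z*np.sin(l))
    return Tp-L*u+.019*Rm[:,2],Rm
E
python3 - <<'E'
from h import *
plan(*goal(50),16)
E
```

```text
t 15.8 pos [ 0.5337 -0.2587  0.243 ] F [-0.5  0.5 -4.5] op 0.0318 q [-0.73  0.22  1.48  0.33  1.88 -0.9 ]
[[-0.172, 0.98, -0.101], [0.839, 0.199, 0.506], [0.516, 0.003, -0.857]]
world shift [-0.0228  0.2956 -0.1015] turn deg [-38.2  30.   35.5] turn/row [-0.3   0.23  0.28]
[0.25, 0.05, 0.3] [-0.3, 0.23, 0.28]
[0.24, 0.02, 0.31] [-0.3, 0.23, 0.28]
[0.23, 0.0, 0.32] [-0.3, 0.23, 0.28]
[0.22, -0.02, 0.32] [-0.3, 0.23, 0.28]
[0.21, -0.04, 0.33] [-0.3, 0.23, 0.28]
[0.2, -0.06, 0.33] [-0.3, 0.23, 0.28]
[0.18, -0.09, 0.34] [-0.3, 0.23, 0.28]
[0.17, -0.11, 0.34] [-0.3, 0.23, 0.28]
[0.15, -0.13, 0.34] [-0.3, 0.23, 0.28]
[0.13, -0.15, 0.34] [-0.3, 0.23, 0.28]
[0.12, -0.17, 0.34] [-0.3, 0.23, 0.28]
[0.1, -0.18, 0.33] [-0.3, 0.23, 0.28]
[0.08, -0.2, 0.33] [-0.3, 0.23, 0.28]
[0.06, -0.22, 0.32] [-0.3, 0.23, 0.28]
[0.04, -0.23, 0.31] [-0.3, 0.23, 0.28]
[0.02, -0.25, 0.3] [-0.3, 0.23, 0.28]
```

Request:
play_rows(series=[[0.2,[0.25,0.05,0.3],[-0.3,0.23,0.28]],[0.2,[0.24,0.02,0.31],[-0.3,0.23,0.28]],[0.2,[0.23,0,0.32],[-0.3,0.23,0.28]],[0.2,[0.22,-0.02,0.32],[-0.3,0.23,0.28]],[0.2,[0.21,-0.04,0.33],[-0.3,0.23,0.28]],[0.2,[0.2,-0.06,0.33],[-0.3,0.23,0.28]],[0.2,[0.18,-0.09,0.34],[-0.3,0.23,0.28]],[0.2,[0.17,-0.11,0.34],[-0.3,0.23,0.28]]])

```text
t: 16.8
tool_pos: [0.5222, -0.1099, 0.1908]
tool_rot: [-1.986, -1.584, -0.921]
contact_force: [-0.1, -0.4, -4.7]
opening: 0.0317
grip_force: 80.1
```

Run:
```python
from h import *
plan(*goal(50),8)
```

```text
t 16.8 pos [ 0.5222 -0.1099  0.1908] F [-0.1 -0.4 -4.7] op 0.0317 q [-0.72 -0.01  1.9   0.74  1.63 -0.6 ]
[[0.124, 0.966, 0.228], [0.675, -0.25, 0.694], [0.727, 0.068, -0.683]]
world shift [-0.0113  0.1468 -0.0493] turn deg [-18.8  15.5  17.8] turn/row [-0.29  0.24  0.28]
[0.15, -0.13, 0.33] [-0.29, 0.24, 0.28]
[0.14, -0.15, 0.33] [-0.29, 0.24, 0.28]
[0.12, -0.17, 0.33] [-0.29, 0.24, 0.28]
[0.1, -0.18, 0.33] [-0.29, 0.24, 0.28]
[0.08, -0.2, 0.32] [-0.29, 0.24, 0.28]
[0.07, -0.22, 0.32] [-0.29, 0.24, 0.28]
[0.05, -0.23, 0.31] [-0.29, 0.24, 0.28]
[0.03, -0.24, 0.3] [-0.29, 0.24, 0.28]
```

Request:
play_rows(series=[[0.2,[0.15,-0.13,0.33],[-0.29,0.24,0.28]],[0.2,[0.14,-0.15,0.33],[-0.29,0.24,0.28]],[0.2,[0.12,-0.17,0.33],[-0.29,0.24,0.28]],[0.2,[0.1,-0.18,0.33],[-0.29,0.24,0.28]],[0.2,[0.08,-0.2,0.32],[-0.29,0.24,0.28]],[0.2,[0.07,-0.22,0.32],[-0.29,0.24,0.28]],[0.2,[0.05,-0.23,0.31],[-0.29,0.24,0.28]],[0.2,[0.03,-0.24,0.3],[-0.29,0.24,0.28]]])

```text
t: 17.8
tool_pos: [0.5102, 0.0371, 0.1416]
tool_rot: [-2.132, -0.993, -1.309]
contact_force: [1.4, 1.1, -3.1]
opening: 0.0317
grip_force: 80.2
```

Request:
play_rows(series=[[0.2,[0,0,0],[0,0,0]],[0.2,[0,0,0],[0,0,0]]])

```text
t: 18.05
tool_pos: [0.5111, 0.0363, 0.1431]
tool_rot: [-2.13, -0.996, -1.31]
contact_force: [-0.5, 0.0, -3.2]
opening: 0.0315
grip_force: 80.5
```

Run:
```python
from h import *
plan(*goal(50),2);o,M=state()
l=np.radians(26.6);u=M@[-(-np.sin(l)),0,np.cos(l)];g=o["tool_pos"]-.019*M[:,2]
print("u",u.round(3),"taper",(g+.0615*u).round(4))
S=imaging.get_image("side");T=imaging.get_image("top")
for n,d in(("S",S),("T",T)):print(n,proj(d,g+.0615*u).round(0),proj(d,g+.0995*u).round(0),proj(d,g-.0385*u).round(0))
cv2.imwrite("pics/f.png",np.hstack([cv2.resize(S["color"][150:450,150:450],(400,400)),cv2.resize(T["color"][130:330,150:350],(400,400))]))
```

```text
t 18.05 pos [0.5111 0.0363 0.1431] F [-0.5  0.  -3.2] op 0.0315 q [-0.61 -0.26  2.34  1.19  1.28 -0.43]
[[0.289, 0.768, 0.571], [0.345, -0.64, 0.687], [0.893, -0.002, -0.45]]
world shift [-0.0002  0.0006 -0.0017] turn deg [-0.2  0.1 -0. ] turn/row [-0.01  0.01 -0.  ]
[-0.01, -0.01, 0.01] [-0.01, 0.01, -0.0]
[-0.01, -0.01, 0.01] [-0.01, 0.01, -0.0]
t 18.05 pos [0.5111 0.0363 0.1431] F [-0.5  0.  -3.2] op 0.0315 q [-0.61 -0.26  2.34  1.19  1.28 -0.43]
[[0.289, 0.768, 0.571], [0.345, -0.64, 0.687], [0.893, -0.002, -0.45]]
u [ 0.64   0.768 -0.003] taper [0.5396 0.0705 0.1515]
S [309. 258.] [296. 267.] [341. 234.]
T [278. 227.] [263. 214.] [317. 260.]
```

View pics/f.png

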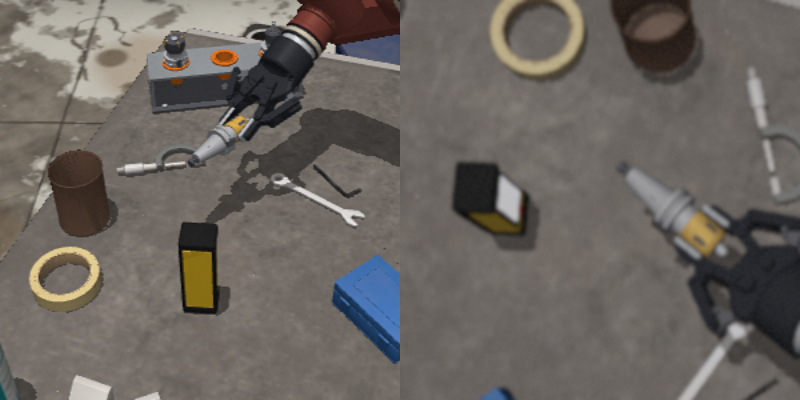

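The chuck is level in front of the lamp, with its stud tip at side pixel (295,271) and top pixel (261,214). I predicted (296,267) and (263,214), so I'll check for droop by triangulating.

Run:
```python
from h import *
S=imaging.get_image("side");T=imaging.get_image("top");o,M=state()
l=np.radians(26.6);u=M@[np.sin(l),0,np.cos(l)];g=o["tool_pos"]-.019*M[:,2]
Pm=lambda d:np.array([[d["fx"],0,d["cx"]],[0,d["fy"],d["cy"]],[0,0,1]])@np.array(d["extrinsics"])[:3]
def tri(a,b):
    X=cv2.triangulatePoints(Pm(S),Pm(T),np.array(a,float),np.array(b,float))[:,0];return (X[:3]/X[3]).round(4)
def far(d,p,dark):
    # stud: dark blob near p; nut: brass blob near p
    hsv=cv2.cvtColor(d["color"],cv2.COLOR_BGR2HSV)
    m=cv2.inRange(hsv,(0,0,0),(180,255,62)) if dark else cv2.inRange(hsv,(15,110,70),(35,255,255))
    w=np.zeros_like(m);r=9 if dark else 16;cv2.circle(w,tuple(int(round(x)) for x in p),r,255,-1)
    k,_,st,ce=cv2.connectedComponentsWithStats(m&w);i=1+np.argmax(st[1:,4]) if k>1 else None
    return (ce[i],st[i,4]) if i else None
for nm,L,dk in(("stud",.0935,1),("nut",0.0,0)):
    a,b=[far(d,proj(d,g+L*u),dk) for d in(S,T)];print(nm,a,b,(g+L*u).round(4), tri(a[0],b[0]) if a and b else None)
print("tip pick",tri((294.8,271.5),(261,214)),(g+.0995*u).round(4))
```

```text
t 18.25 pos [0.5114 0.0361 0.1436] F [-0.4 -0.4 -3.8] op 0.0318 q [-0.61 -0.26  2.34  1.19  1.28 -0.43]
[[0.289, 0.768, 0.572], [0.344, -0.641, 0.687], [0.894, -0.002, -0.449]]
stud (array([291.42857143, 263.85714286]), np.int32(7)) None [0.5605 0.0948 0.152 ] None
nut (array([326.81481481, 242.02777778]), np.int32(108)) (array([301.05555556, 246.37606838]), np.int32(234)) [0.5005 0.023  0.1521] [0.5031 0.0248 0.1556]
tip pick [0.5658 0.1045 0.1447] [0.5643 0.0994 0.152 ]
```

Run:
```python
from h import *
o,M=state();l=np.radians(26.6);u=M@[np.sin(l),0,np.cos(l)];g=o["tool_pos"]-.019*M[:,2]
for n in("side","top"):
    d=imaging.get_image(n);b=cv2.imread(f"pics/{n}0.png")
    df=cv2.absdiff(cv2.GaussianBlur(d["color"],(3,3),0),cv2.GaussianBlur(b,(3,3),0)).max(2).astype(np.float32)
    for L in np.arange(.04,.112,.01):
        p=proj(d,g+L*u);q=proj(d,g+(L+.01)*u);t=(q-p)/np.linalg.norm(q-p);nrm=np.array([-t[1],t[0]])
        s=np.arange(-18,18.1,.5);xy=(p+s[:,None]*nrm).astype(np.float32)
        v=cv2.remap(df,xy[None,:,0],xy[None,:,1],cv2.INTER_LINEAR)[0]
        on=s[v>22]; print(n,round(L,3),"nrm",nrm.round(2),"px/cm",np.linalg.norm(q-p).round(1),(on.min(),on.max(),len(on)/2,np.mean(on).round(1)) if len(on) else None)
```

```text
t 18.25 pos [0.5114 0.0361 0.1436] F [-0.4 -0.4 -3.8] op 0.0318 q [-0.61 -0.26  2.34  1.19  1.28 -0.43]
[[0.289, 0.768, 0.572], [0.344, -0.641, 0.687], [0.894, -0.002, -0.449]]
side 0.04 nrm [-0.59 -0.81] px/cm 4.1 (np.float64(-12.0), np.float64(9.0), 13.5, np.float64(-2.2))
side 0.05 nrm [-0.59 -0.81] px/cm 4.2 (np.float64(-10.0), np.float64(5.5), 13.5, np.float64(-1.4))
side 0.06 nrm [-0.59 -0.81] px/cm 4.2 (np.float64(-9.5), np.float64(5.5), 14.0, np.float64(-1.6))
side 0.07 nrm [-0.59 -0.81] px/cm 4.2 (np.float64(-5.0), np.float64(5.0), 10.5, np.float64(0.0))
side 0.08 nrm [-0.59 -0.81] px/cm 4.3 (np.float64(-7.0), np.float64(4.0), 10.0, np.float64(-1.0))
side 0.09 nrm [-0.59 -0.81] px/cm 4.3 (np.float64(-6.5), np.float64(3.0), 8.0, np.float64(-1.1))
side 0.1 nrm [-0.59 -0.81] px/cm 4.4 (np.float64(-6.5), np.float64(-0.5), 6.5, np.float64(-3.5))
side 0.11 nrm [-0.59 -0.81] px/cm 4.4 (np.float64(-4.5), np.float64(1.0), 6.0, np.float64(-1.8))
top 0.04 nrm [ 0.65 -0.76] px/cm 5.1 (np.float64(-13.0), np.float64(6.5), 18.0, np.float64(-2.6))
top 0.05 nrm [ 0.65 -0.76] px/cm 5.1 (np.float64(-8.0), np.float64(6.5), 15.0, np.float64(-0.8))
top 0.06 nrm [ 0.65 -0.76] px/cm 5.1 (np.float64(-6.5), np.float64(4.0), 11.0, np.float64(-1.2))
top 0.07 nrm [ 0.65 -0.76] px/cm 5.1 (np.float64(-6.0), np.float64(4.0), 10.5, np.float64(-1.0))
top 0.08 nrm [ 0.65 -0.76] px/cm 5.1 (np.float64(-5.5), np.float64(3.5), 9.5, np.float64(-1.0))
top 0.09 nrm [ 0.65 -0.76] px/cm 5.1 (np.float64(-5.0), np.float64(3.5), 9.0, np.float64(-0.8))
top 0.1 nrm [ 0.65 -0.76] px/cm 5.1 None
top 0.11 nrm [ 0.65 -0.76] px/cm 5.1 None
```

The taper's centreline sits a constant 1 px or so (about 2 mm) off my prediction in both views, so it is level and in place. I'll hand in.

```bash
python3 -c "
from station import ctrl
print(ctrl.finish_job())"
```

```text
the job is handed in; nothing more can be done
None
```

The lamp stands upright on its foot where it lay, and I handed in at about 18 s with the brass-nut chuck held level, its taper about 15 cm in front of the lit panel at lamp-top height; the other two holders and the micrometer were not touched.

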